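# Fit the stall lamp's battery and stow its charger

## Task

The battery pack for the craft stall's lamp is charged. First feel the pack onto the lamp's upright rail (its clamp may sit about a centimetre off the middle) and slide it down, pressing firmly but without ramming it, until the catch clicks and the pack is fully home; then lay the charger in the open drawer of the little wooden cabinet and slide the drawer fully shut. Leave the other things on the table as they stand.

Things in the scene. Friction and masses are not known exactly. Their poses are not given: they have to be found in the camera images.
- pack: Loose grey battery pack standing upright: 38 mm deep (own x), 54 mm wide (own y), 85 mm tall, about 0.32 kg; to be gripped across its width, near the top. Origin: centre of the underside. Its +x face has a T-shaped slot over the full height, open at both ends (a T seen from above); the -x face is ribbed.
- pack_slot (a point): Middle of the slot's upper end, on the pack's top: 9.5 mm from the pack's centre along +x, 85 mm above its underside; axes as the pack's. Wide part of the slot: 9 mm deep (x), 29 mm across (y), its floor 5 mm from the centre; mouth 18 mm across, lips 5 mm thick. A pocket in the slot floor, 16 mm above the underside, takes the lamp's catch.
- lamp: Grey fixed lamp. Origin on the table under lamp_home; +x from the pack's place to the column. Foot plate 18 mm thick, x from -35 to 130 mm, 100 mm wide; column 44 mm wide, x from 20.5 to 46.5 mm, up to 81 mm over the table, with the aluminium rail on its -x face; thin neck at x = 105 mm carrying a lamp head 250 mm up that reaches away from the rail.
- lamp_home (a point): Nominal place of the pack's origin when fully home: on the foot plate's top, 18 mm above the table. Axes as the lamp's: z up, x towards the column. The rail is clamped up to 9 mm to either side of it along y, wherever it was last set; this is not reported. The pack goes on upright, its own x, y along this point's x, y (slot towards the column), and stops hard on the foot plate.
- rail_top (a point): Height of the T-rail's top end, 80 mm above the table (62 mm over home), 9.5 mm from lamp_home along +x, on the lamp's middle plane; the real rail is up to 9 mm beside it along y and is found by touch or sight. Rail straight down to the foot plate: head 26 mm wide, 6 mm thick, edges rounded by 2.5 mm; neck 13 mm wide. The pack slides over it with 1.5 mm of play each way.
- catch (a joint): How far the sprung steel roller is pushed into the rail, m: 0 out, 0.006 in. Out, it stands 4.7 mm proud of the rail head, 16 mm above the foot plate; the pack's lower edge meets it about 20 mm before home. It resists with about 8 to 18 N, more than the pack's weight, drags, and springs into the pocket at home. Let go early, the pack stays high; it draws itself in only over the last 4 mm.
- charger: Loose white flat block, 56 mm long (own x), 40 mm wide (own y), 28 mm tall, with a low aluminium rail stub on top (30 x 24 mm, up to 35 mm high), about 0.16 kg. Origin: centre of its underside.
- cabinet_drawer0 (a joint): How far the drawer is pulled out, m: 0 shut, at most 0.15; starts 0.10 to 0.125 open. It slides with about 1 N of friction and stays where it is left.
- drawer_mid (a point): Centre of the drawer's inner floor, 22 mm above the table; moves with it. z up, -x the way it opens. Inside 175 mm (x) by 178 mm (y), walls 41 mm. Only the pulled-out part behind the drawer front is open above, as long as the drawer is out less 6 mm; the rest is under the top (85 mm above the table) of the fixed dark wood cabinet, 220 mm square, thin books on top.
- cabinet_drawer0_handle (a point): Middle of the drawer's brass bar handle, 110 mm long, 47 mm above the table, 35 mm in front of the drawer's front face, along the drawer's y.
- vase: Blue ceramic vase, 76 mm wide, 120 mm tall, loose bystander; origin at the centre of its foot.
- ink_bowl: White bowl, 90 mm wide, 45 mm tall, loose bystander; origin under its centre.
- paste_jar: Pink jar with a white lid, 60 mm wide, 65 mm tall, loose bystander; origin under its centre.
- seal: Marble stamp block, 26 x 26 x 60 mm, loose bystander; origin under its centre.
There are look-alikes about, which are no part of the job. Of the things like the pack, leave any that is blue, red or turquoise; of the rest the smaller one is meant.

How it is judged:
On the way, in this order (a step that is already met when the one before it is completed fails the run):
1. the pack is fully home on the lamp's rail, held by the catch (x of pack in the frame of lamp_home between -0.004 and 0.004 m and y of pack in the frame of lamp_home between -0.012 and 0.012 m and z of pack in the frame of lamp_home between -0.003 and 0.002 m and angle between pack's own z axis and vertical below 0.08 rad and angle between the x axis of pack and the x axis of lamp_home, either way round below 0.12 rad), for 0.2 s.
2. the charger is in the drawer (x of charger in the frame of drawer_mid between -0.085 and 0.085 m and y of charger in the frame of drawer_mid between -0.088 and 0.088 m and z of charger in the frame of drawer_mid between -0.006 and 0.04 m), for 0.2 s.
At the end, for the whole second after the job is handed in: The pack is home on the rail (within 4 mm of lamp_home along x and 12 mm along y, which the rail's setting needs, underside within 2 mm of the foot plate, upright), the charger lies within the drawer's walls, the drawer is shut to within 6 mm, and all is at rest and released (all of step 1 and all of step 2 and value of joint cabinet_drawer0 below 0.006 m and linear speed of each of pack, charger below 0.02 m/s); the robot touches nothing.
It fails at once if the pack is rammed onto the lamp (over 150 N) (contact force between pack and lamp above 150 N).
It fails at once if a bystander is moved more than 25 mm (distance of any of vase, ink_bowl, paste_jar, seal from where it was at the start of the episode above 0.025 m).
It also fails if it takes over 72 s, if anything falls off the work surface, if the arm or the gripper's body presses on something with over 40 N, if the wrist force passes 120 N, or if a joint passes its speed limit or range.

## Robot

A 6-joint arm with a two-finger parallel gripper is mounted at the origin on the work surface. World frame = base frame: x ahead of the robot, y to its left, z up, the work surface at z = 0. Lengths are in m, angles in rad, forces in N, time in s.
With the tool pointing down it reaches from about 0.35 to 0.775 m from the base axis. Payload 5.5 kg.
Tool frame: the origin (TCP) lies between the finger pads; the fingertips stand 8 mm ahead of it and the grasp point (between the pads) lies 11 mm behind it; z points along the fingers, y is the line along which they close (so a half turn about z gives the same grasp; the last joint's range is limited). The gripper opens to 85 mm and grips with 20 to 120 N. Pads are 22 mm wide; open, the fingers measure 114 mm over their backs; the gripper's body (76 mm by 85 mm) begins 54 mm behind the grasp point. The pads swing forward as they close: fully open they stand 13 mm farther back than shut.
Start: joints at [1.102, 0.313, 0.046, 1.304, 0, 1.431], TCP at [0.186, 0.544, 0.239] pointing down, gripper open.
Joint ranges: [-2.76, 2.76], [-0.86, 1.69], [-1.03, 1.26], [-2.2, 2.34], [-1.47, 1.5], [-3.14, 3.14]. Speed limits (rad/s): [2.57, 2.57, 3.14, 3.14, 3.14, 3.14].

## Interface

Orientations are given as a unit quaternion [w, x, y, z].
In Python, from workcell import env gives the robot as it stands.
- The arm moves only by the tool move_arm, never from a script. Its argument "moves" is one flat list of numbers, 5 for each row, row after row: the shift along the world's x, y, z in m, then the turn about the world's z in rad, then the finger opening in m, from 0 to 0.0854. A call has 1 to 12 rows; each row is the pose to reach, as a shift and turn from the pose commanded when the call began; what a row does not reach only later rows make up. A row lasts 1/12 s, in which the tool goes at most 41.7 mm and 7.16 degrees, less where a joint would pass 70% of its speed; a pose out of reach is approached as far as the arm can. A call with a gripper value outside its range is refused whole. The fingers move at their own pace and stop on an object; "newtons" is the grip in N (left out, the last holds). Time passes only in rows, so rows that repeat a pose let the fingers close. It gives the time, the measured TCP pose, the force, the opening and the grip force at its end, in the units of the state.
- env.get_state(): the state, without advancing time (a new reading comes with each control period).
- env.read_camera(name): name is "scene" or "top" or "wrist"; returns a dict with "pixels" (400x640x3 uint8, red, green, blue), "camera_matrix" (3x3 intrinsics, pixels), "rvec" (rotation vector, rad) and "tvec" (3), from world to camera coordinates, as OpenCV has them. Camera axes: x right, y down, z forward; pixel columns grow to the right and rows downward; lengths in m; the calibration is good to about 2 mm. A picture is of the moment at which its call begins. There is no depth.
- env.hand_in(): hands the job in; it is judged then, once.
The state is a dict: "clock": time; "joint_pos": joint angles; "qvel": joint speeds; "tau": joint torques, N m; "tcp_pos": TCP position; "orientation": TCP orientation; "wrist_force": force on the tool from outside, world axes, zero at the start; "ft_torque": the same for the moment, N m; "finger_gap": finger opening in m; "grip_force": force on a finger pad.
Only numpy, scipy, OpenCV 4.12 (cv2) and the standard library are available. Lean on these libraries where they do the work, as an engineer would, in place of code of your own. Each camera call takes 0.05 s, during which the arm holds its last target. There are 200 camera calls.

## Working session

There is one attempt and no reset: what is moved stays moved. The work goes in short steps, Python scripts to look and compute and a tool call to move; the robot and the scene stay as the last step left them, time stands still between calls to the robot, and variables do not carry over. Pictures are saved under pics/ and viewed, at most 10 in all, crops included, and the job is handed in when it is done.

Besides the shell and the picture viewer there is one more tool, called after "Emit:" in YAML: its name, and indented under it one key for each argument. move_arm: Moves the arm, as the interface text tells. Its arguments: {"type":"object","properties":{"moves":{"type":"array"},"newtons":{"type":"number"}},"required":["moves"]}

```bash
mkdir -p pics; cat > h.py <<'E'
import numpy as np, cv2
from workcell import env
def cam(n):
    d=env.read_camera(n); R=cv2.Rodrigues(np.array(d['rvec'],float))[0]; t=np.array(d['tvec'],float).ravel()
    return dict(img=np.array(d['pixels']),K=np.array(d['camera_matrix']),R=R,t=t)
def save(c,name): cv2.imwrite('pics/'+name,c['img'][:,:,::-1])
def ray(c,u,v,z):
    C=-c['R'].T@c['t']; d=c['R'].T@np.linalg.inv(c['K'])@np.array([u,v,1.]); s=(z-C[2])/d[2]; return (C+s*d)
def proj(c,p):
    q=c['K']@(c['R']@np.array(p)+c['t']); return q[:2]/q[2]
E
python3 - <<'E'
from h import *
import pickle
s=env.get_state(); print({k:np.round(v,3) for k,v in s.items()})
a={n:cam(n) for n in('scene','top')}
pickle.dump(a,open('a.pkl','wb'))
for n in a: save(a[n],n+'0.png'); print(n,-a[n]['R'].T@a[n]['t'],a[n]['K'][0,0])
E
```

```text
{'clock': np.float64(0.0), 'joint_pos': array([ 1.102,  0.314,  0.045,  1.304, -0.   ,  1.431]), 'qvel': array([ 0.   ,  0.001,  0.   ,  0.001, -0.001,  0.   ]), 'tau': array([ 1.0000e-03, -4.8063e+01,  2.9853e+01,  1.9000e-02, -0.0000e+00,
       -0.0000e+00]), 'tcp_pos': array([0.185, 0.544, 0.238]), 'orientation': array([-0.   ,  0.164,  0.987, -0.001]), 'wrist_force': array([ 0.501, -0.695, -0.401]), 'ft_torque': array([-0.017,  0.026,  0.033]), 'grip_force': np.float64(0.0), 'finger_gap': np.float64(0.085)}
scene [ 1.34463013 -0.53774103  0.70009507] 447.85928414372165
top [ 0.47643792 -0.01826226  1.04000745] 467.12770930175145
```

View pics/top0.png

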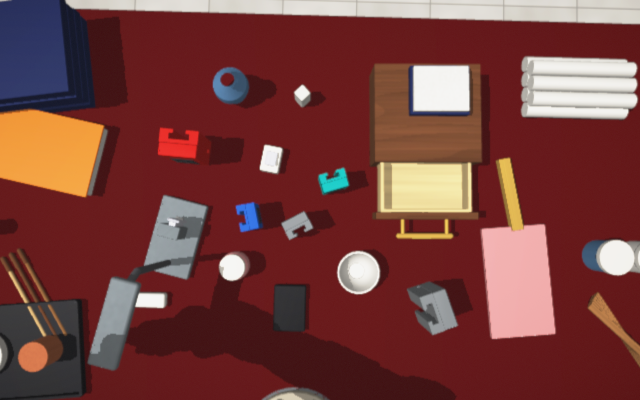

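View pics/scene0.png

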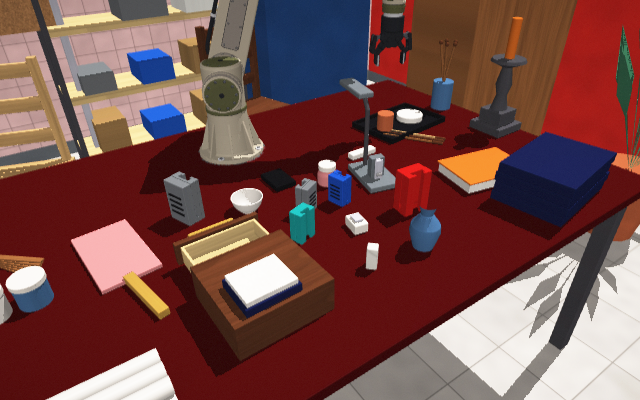

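The top view shows the small grey pack at about (298,224), the charger at (271,158), the lamp foot at (175,237) and the drawer at (425,188), with its handle at (425,236). I'll zoom in on the lamp and pack and find contours there.

```bash
python3 - <<'E'
from h import *
import pickle
a=pickle.load(open('a.pkl','rb'));c=a['top'];im=c['img']
cr=im[140:285,140:335];cv2.imwrite('pics/crop1.png',cv2.resize(cr,None,fx=4,fy=4,interpolation=cv2.INTER_CUBIC)[:,:,::-1])
hsv=cv2.cvtColor(im,cv2.COLOR_RGB2HSV)
g=((hsv[...,1]<60)&(hsv[...,2]>70)).astype(np.uint8)
n,l,st,ce=cv2.connectedComponentsWithStats(g)
for i in range(1,n):
    if st[i,4]>60 and 130<st[i,0]<480 :
        r=cv2.minAreaRect(np.argwhere(l==i)[:,::-1].astype(np.float32)); print(st[i],np.round(r[0],1),np.round(r[1],1),round(r[2],1),np.round(ray(c,*r[0],0.085),3))
y=((hsv[...,0]>15)&(hsv[...,0]<35)&(hsv[...,1]>60)&(hsv[...,2]>120)).astype(np.uint8)
n,l,st,ce=cv2.connectedComponentsWithStats(y)
for i in range(1,n):
    if st[i,4]>60 and 360<st[i,0]<480: 
        r=cv2.minAreaRect(np.argwhere(l==i)[:,::-1].astype(np.float32));print('y',st[i],r)
E
```

```text
[ 413   65   57   47 2675] [441.  88.] [46. 56.] 90.0 [ 0.762 -0.286  0.085]
[294  85  17  22 247] [302.   95.5] [16.3 16.3] 45.0 [0.739 0.002 0.085]
[260 145  23  29 520] [270.9 158.8] [19.4 26.7] 11.3 [0.606 0.063 0.085]
[ 144  195   64   84 3346] [175.2 236.6] [46.5 76.9] 15.5 [0.442 0.253 0.085]
[281 211  32  29 459] [296.7 224.9] [19.2 27.3] 63.4 [0.471 0.006 0.085]
[ 337  251   43   43 1463] [358. 272.] [42. 42.] 90.0 [ 0.379 -0.121  0.085]
[219 254  27  27 572] [232. 267.] [26. 26.] 90.0 [0.383 0.135 0.085]
[ 407  282   51   53 1566] [432.3 307.2] [51.3 36.5] 70.7 [ 0.312 -0.273  0.085]
[262 387  67  13 574] [295. 393.] [66. 12.] -0.0 [0.135 0.001 0.085]
y [ 377  162   95   51 4712] ((424.0, 186.99998474121094), (49.99999237060547, 93.99998474121094), 90.0)
y [396 219  57  20 421] ((424.0, 228.5), (19.0, 56.0), 90.0)
```

View pics/crop1.png

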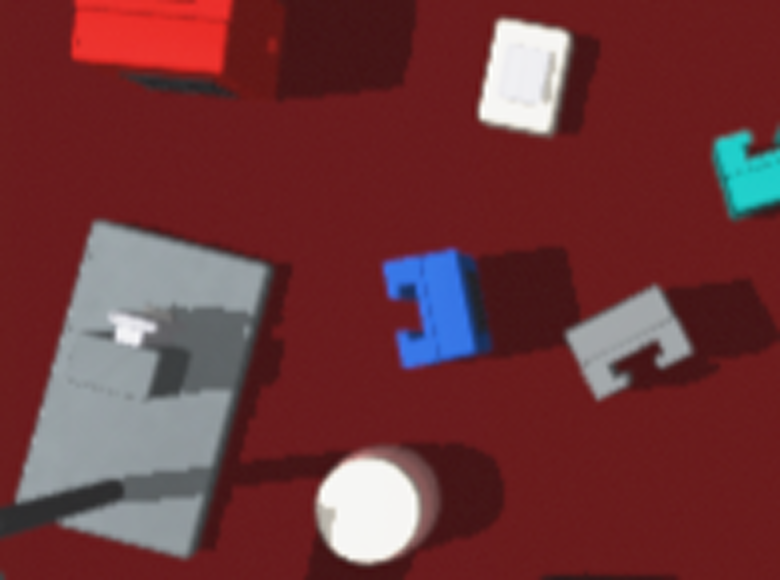

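The crop shows the T-rail's white head at crop (132,325). The pack's top corners are at crop (566,333), (657,285), (693,352) and (600,400), with the slot on its lower-right edge. The lamp plate's corners are at (95,222), (272,265), (192,556) and about (15,498). The charger's top is at (524,76).

```bash
python3 - <<'E'
from h import *
import pickle
a=pickle.load(open('a.pkl','rb'));c=a['top']
F=lambda u,v,z:ray(c,(u+.5)/4-.5+140,(v+.5)/4-.5+140,z)[:2]
ang=lambda d:np.degrees(np.arctan2(d[1],d[0]))
P=[F(*p,.085) for p in((566,333),(657,285),(693,352),(600,400))]
print('pack',np.mean(P,0),[np.linalg.norm(P[i]-P[i-1])for i in range(4)],ang(P[3]-P[0]),ang(P[2]-P[1]),ang(P[1]-P[0])-90,ang(P[2]-P[3])-90)
L=[F(*p,.018) for p in((95,222),(272,265),(192,556))]
x=L[2]-L[1];print('lamp',[np.linalg.norm(L[i]-L[i-1])for i in range(3)],ang(x),ang(L[1]-L[0])+90)
x/=np.linalg.norm(x); y=np.array([-x[1],x[0]])
home=(L[0]+L[1])/2+.035*x; print('home',home, 'x',x)
for p in((108,317),(154,328),(132,325)): q=F(*p,.08)-home; print('rail',F(*p,.08),q@x,q@y)
C=[F(*p,.028) for p in((500,19),(570,33),(552,135),(479,120))]
print('charger',np.mean(C,0),[np.linalg.norm(C[i]-C[i-1])for i in range(4)],ang(C[0]-C[3]),ang(C[1]-C[2]))
for n,p,z in(('handleL',(396,235),.047),('handleR',(453,236),.047),('frontL',(375,214),.063),('frontR',(478,216),.063),('cabL',(373,162),.085),('cabR',(482,162),.085),('bowl',(358,272),.045),('jar',(232,267),.065),('vase',(231,86),.1),('seal',(302,93),.06)): print(n,ray(c,*p,z)[:2].round(4))
E
```

```text
pack [0.47078108 0.00574183] [np.float64(0.038280367497062116), np.float64(0.052477782273383865), np.float64(0.038816050828963986), np.float64(0.053293106021559754)] -151.5141533647174 -150.30425219606246 -150.76107376514668 -151.33922884985944
lamp [np.float64(0.18961911694292438), np.float64(0.09972736995849539), np.float64(0.16321938158544838)] 166.66673357858002 -12.223171238460466
home [0.48434378 0.26035919] x [-0.97304514  0.23061473]
rail [0.4772147  0.27302715] 0.009858332079463659 -0.010682423181476077
rail [0.47216779 0.24928823] 0.009294659795714862 0.013580506663086238
rail [0.4734251  0.26059497] 0.010678742520311929 0.0022885872439156987
charger [0.61347027 0.06741674] [np.float64(0.05642904331656958), np.float64(0.03893262985639609), np.float64(0.05665570329773046), np.float64(0.04053090065057164)] -9.965535933975506 -8.349349504669705
handleL [ 0.455  -0.2041]
handleR [ 0.4559 -0.3254]
frontL [ 0.4981 -0.1565]
frontR [ 0.4993 -0.3725]
cabL [ 0.6045 -0.1474]
cabR [ 0.6102 -0.372 ]
bowl [ 0.3749 -0.1252]
jar [0.381  0.1384]
vase [0.7508 0.147 ]
seal [0.7514 0.0028]
```

Emit:
move_arm:
  moves: [0,0,0.04,0,0.085,0,0,0.08,0,0.085,0,0,0.12,0,0.085,0.0187,-0.0353,0.12,0.09,0.085,0.0374,-0.0706,0.12,0.18,0.085,0.056,-0.106,0.12,0.27,0.085,0.0748,-0.141,0.12,0.36,0.085,0.0935,-0.1765,0.12,0.45,0.085,0.112,-0.212,0.12,0.54,0.085,0.131,-0.247,0.12,0.63,0.085,0.1496,-0.282,0.12,0.72,0.085,0.168,-0.318,0.12,0.81,0.085]

```text
clock: 1.1
tcp_pos: [0.3535, 0.2253, 0.3591]
orientation: [-0.0, -0.24, 0.971, 0.0]
wrist_force: [0.7, -0.4, -0.4]
finger_gap: 0.0851
grip_force: 0.0
```

Emit:
move_arm:
  moves: [0.019,-0.035,0,0.026,0.075,0.038,-0.07,0,0.026,0.075,0.057,-0.105,0,0.026,0.075,0.076,-0.14,0,0.026,0.075,0.095,-0.175,-0.02,0.026,0.075,0.117,-0.22,-0.06,0.026,0.075,0.117,-0.22,-0.1,0.026,0.075,0.117,-0.22,-0.14,0.026,0.075,0.117,-0.22,-0.16,0.026,0.075,0.117,-0.22,-0.16,0.026,0.075]

```text
clock: 1.93
tcp_pos: [0.465, 0.0072, 0.192]
orientation: [-0.006, -0.249, 0.968, 0.003]
wrist_force: [-1.6, -0.2, -0.6]
finger_gap: 0.075
grip_force: 0.0
```

```bash
python3 - <<'E'
from h import *
import pickle
a={n:cam(n) for n in('wrist','top')}
pickle.dump(a,open('b.pkl','wb'))
s=env.get_state();c=a['wrist']; print(s['tcp_pos'],s['orientation'],s['clock'],-c['R'].T@c['t'])
save(c,'w1.png')
print('expect pack centre px',proj(c,[.4708,.0057,.085]), 'tcp',proj(c,s['tcp_pos']))
E
```

```text
[0.46915445 0.00726599 0.19889215] [-1.58425323e-03 -2.49705375e-01  9.68320258e-01  7.69915122e-04] 2.0333 [ 0.40540655 -0.02593205  0.32778457]
expect pack centre px [311.36903444 206.40625421] tcp [312.55168226 270.80562248]
```

View pics/w1.png

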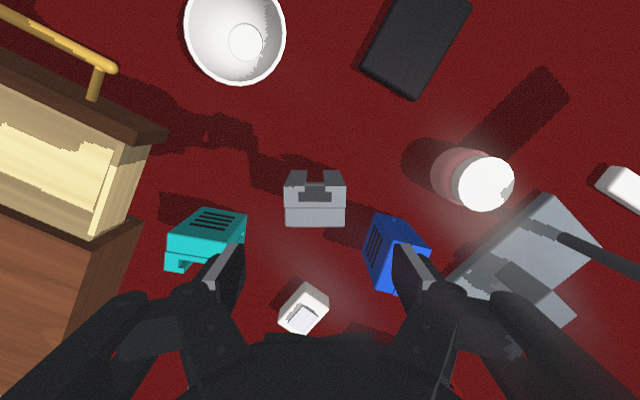

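The wrist view shows the pack's top face at roughly u 285–345, v 185–227, level with the gripper. I'll compute its offset from the TCP.

```bash
python3 - <<'E'
from h import *
import pickle
b=pickle.load(open('b.pkl','rb'));c=b['wrist'];im=c['img']
hsv=cv2.cvtColor(im,cv2.COLOR_RGB2HSV)
g=((hsv[...,1]<60)&(hsv[...,2]>115)).astype(np.uint8); g[:,:270]=0;g[:,360:]=0;g[:150]=0;g[240:]=0
n,l,st,ce=cv2.connectedComponentsWithStats(g);i=1+np.argmax(st[1:,4]);print(st[i])
P=np.argwhere(l==i)[:,::-1].astype(np.float32); r=cv2.minAreaRect(P);print(r)
B=cv2.boxPoints(r);Q=np.array([ray(c,*p,.085)[:2] for p in B]);print(Q,Q.mean(0))
t=b['top'];print('tip expectation top px',proj(t,[.469,.0073,.19]))
x=np.array([np.cos(np.radians(-151)),np.sin(np.radians(-151))]);y=np.array([-x[1],x[0]])
d=Q.mean(0)-np.array([.4695,.0073]);print('d along pack x,y',d@x,d@y,[np.linalg.norm(Q[i]-Q[i-1])for i in range(4)],[np.degrees(np.arctan2(*(Q[i]-Q[i-1])[::-1]))for i in range(4)])
E
```

```text
[ 284  186   62   41 2038]
((314.4999694824219, 205.99998474121094), (60.99999237060547, 39.99999237060547), 0.0)
[[ 0.49857244 -0.00704021]
 [ 0.46599276 -0.02366072]
 [ 0.44078458  0.02237149]
 [ 0.47245018  0.04082116]] [0.46944999 0.00812293]
tip expectation top px [294.53520256 226.50602884]
d along pack x,y -0.00035522395827872433 -0.0007439928311503118 [np.float64(0.054525985255930734), np.float64(0.036574270941306136), np.float64(0.05248253239233987), np.float64(0.03664833693593922)] [np.float64(-61.374729065248616), np.float64(-152.97162276122089), np.float64(118.70600748191536), np.float64(30.22682223304122)]
```

Emit:
move_arm:
  moves: [0,0,-0.03,0,0.075,0,0,-0.06,0,0.075,0,0,-0.09,0,0.075,0,0,-0.115,0,0.075,0,0,-0.13,0,0.075,0,0,-0.139,0,0.075,0,0,-0.139,0,0.075,0,0,-0.139,0,0.045,0,0,-0.139,0,0.045,0,0,-0.139,0,0.045,0,0,-0.139,0,0.045,0,0,-0.139,0,0.045]
  newtons: 70

```text
clock: 3.03
tcp_pos: [0.4724, 0.0071, 0.0627]
orientation: [0.002, -0.25, 0.968, -0.001]
wrist_force: [-1.0, 1.8, 6.0]
finger_gap: 0.0529
grip_force: 74.4
```

Emit:
move_arm:
  moves: [0,0,0,0,0.045,0,0,0,0,0.045,0,0,0.03,0,0.045,0,0,0.07,0,0.045,0,0,0.11,0,0.045,0,0,0.11,0,0.045,0,0,0.11,0,0.045]

```text
clock: 3.62
tcp_pos: [0.4726, 0.0068, 0.1736]
orientation: [0.003, -0.25, 0.968, -0.001]
wrist_force: [-0.2, 0.1, -3.9]
finger_gap: 0.0527
grip_force: 76.3
```

Emit:
move_arm:
  moves: [0,0.02,0.03,-0.1,0.045,0.002,0.06,0.03,-0.2,0.045,0.004,0.1,0.03,-0.3,0.045,0.006,0.135,0.03,-0.4,0.045,0.008,0.165,0.03,-0.5,0.045,0.01,0.195,0.03,-0.6,0.045,0.012,0.225,0.03,-0.68,0.045,0.0135,0.245,0.03,-0.73,0.045,0.0135,0.251,0.02,-0.73,0.045,0.0135,0.251,0.01,-0.73,0.045,0.0135,0.251,0.01,-0.73,0.045,0.0135,0.251,0.01,-0.73,0.045]

```text
clock: 4.62
tcp_pos: [0.4823, 0.2566, 0.1783]
orientation: [-0.002, 0.112, 0.994, -0.001]
wrist_force: [-0.7, -0.1, -3.5]
finger_gap: 0.0528
grip_force: 76.2
```

```bash
python3 - <<'E'
from h import *
import pickle
a={n:cam(n) for n in('wrist','top','scene')}
pickle.dump(a,open('c.pkl','wb'))
s=env.get_state();c=a['wrist']; print(s['tcp_pos'],s['orientation'],s['clock'],s['wrist_force'],s['ft_torque'],-c['R'].T@c['t'])
w=c['img'][:, :]
t=cv2.resize(a['scene']['img'][110:230,290:450],None,fx=4,fy=4,interpolation=cv2.INTER_CUBIC)
save(c,'w2.png');cv2.imwrite('pics/s2.png',t[:,:,::-1])
E
```

```text
[0.48392653 0.25701923 0.18041939] [-5.71099685e-06  1.12960447e-01  9.93599482e-01 -8.54875430e-05] 4.7667 [ 0.16537951  0.27628141 -3.58104964] [-0.01484274 -0.07336835 -0.05184173] [0.41451079 0.27334843 0.31357107]
```

View pics/w2.png

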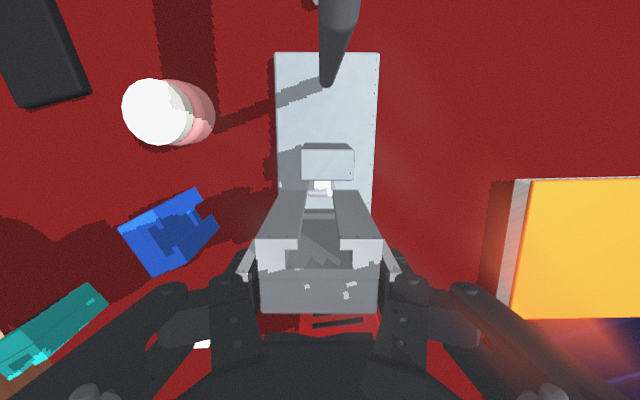

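The wrist view shows the white rail head at about (323,187), seen through the pack's slot. The slot mouth's edges are at u≈299 and 340 on the pack's top (v≈250), the column top spans u 302–354, and the plate's far edge u 275–379 at v≈53. Next I'll get the numbers with an enlarged crop.

```bash
python3 - <<'E'
from h import *
import pickle
a=pickle.load(open('c.pkl','rb'));c=a['wrist']
cv2.imwrite('pics/w2c.png',cv2.resize(c['img'][140:320,240:400],None,fx=3.3,fy=3.3,interpolation=cv2.INTER_CUBIC)[:,:,::-1])
g=cv2.cvtColor(c['img'],cv2.COLOR_RGB2GRAY).astype(int)
for v in(60,75,120,135): print(v,[u for u in range(265,390) if abs(g[v,u+1]-g[v,u-1])>45])
for v in(60,135):
  print([ray(c,u,v,.018)[:2].round(4) for u in(275,379)])
E
```

```text
60 [273, 274, 275, 318, 319, 341, 342, 379, 380]
75 [274, 275, 276, 318, 319, 335, 336, 378, 379]
120 [275, 276, 277, 375, 376]
135 [275, 276, 277, 374, 375]
[array([0.3539, 0.2449]), array([0.3757, 0.3397])]
[array([0.4202, 0.2268]), array([0.4434, 0.3282])]
```

View pics/w2c.png

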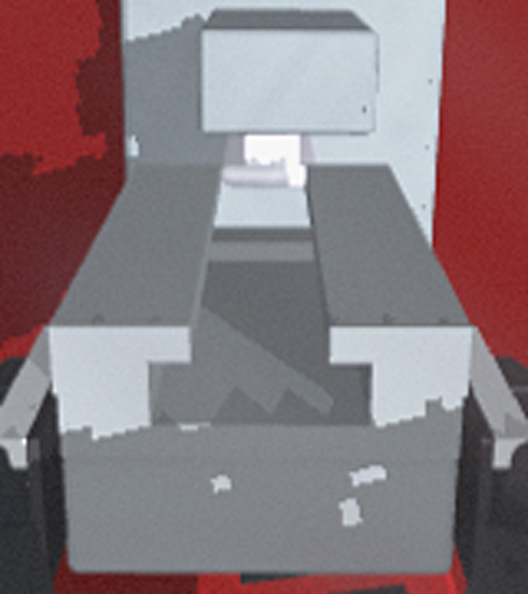

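The enlarged crop shows the column's rail-side edge at crop y=132 and the rail neck centred near 269. The pack's slot mid-line is near 263.5, and its front face runs from y=165 (underside) to 325 (top). I'll cast rays for the relative x.

```bash
python3 - <<'E'
from h import *
import pickle
a=pickle.load(open('c.pkl','rb'));c=a['wrist']
th=np.radians(167.3);x=np.array([np.cos(th),np.sin(th)]);y=np.array([-x[1],x[0]]);tcp=np.array([.4839,.2570])
F=lambda u,v,z:ray(c,(u+.5)/3.3-.5+240,(v+.5)/3.3-.5+140,z)[:2]-tcp
for n,p,z in(('colL',(202,132),.081),('colR',(376,132),.081),('packTopL',(50,325),.2027),('packTopR',(473,325),.2027),('slotTop',(191,325),.2027),('slotTopR',(330,325),.2027),('botL',(220,165),.1177),('botR',(307,165),.1177),('railL',(222,165),.08),('railR',(314,163),.08),('neckL',(243,150),.08),('neckR',(300,150),.08)):
    q=F(*p,z);print(n,round(q@x*1e3,1),round(q@y*1e3,1))
E
```

```text
colL 23.0 14.4
colR 22.9 -28.9
packTopL 23.6 26.1
packTopR 23.5 -27.0
slotTop 23.6 8.4
slotTopR 23.5 -9.1
botL 23.5 8.4
botR 23.4 -10.0
railL 14.3 9.6
railR 14.7 -13.6
neckL 18.2 4.3
neckR 18.1 -10.0
```

Emit:
move_arm:
  moves: [0.002,0.0013,0,0,0.045,0.002,0.0013,-0.015,0,0.045,0.002,0.0013,-0.03,0,0.045,0.002,0.0013,-0.03,0,0.045,0.002,0.0013,-0.034,0,0.045,0.002,0.0013,-0.037,0,0.045,0.002,0.0013,-0.04,0,0.045,0.002,0.0013,-0.042,0,0.045,0.002,0.0013,-0.044,0,0.045]

```text
clock: 5.52
tcp_pos: [0.486, 0.2595, 0.1366]
orientation: [0.0, 0.112, 0.994, 0.0]
wrist_force: [-0.3, -0.8, -2.6]
finger_gap: 0.0529
grip_force: 76.3
```

The pack's underside is below the rail top and the force hasn't risen, so the rail is engaged. I'll keep going down gently.

Emit:
move_arm:
  moves: [0,0,-0.003,0,0.045,0,0,-0.006,0,0.045,0,0,-0.009,0,0.045,0,0,-0.012,0,0.045,0,0,-0.015,0,0.045,0,0,-0.018,0,0.045,0,0,-0.021,0,0.045,0,0,-0.024,0,0.045,0,0,-0.027,0,0.045,0,0,-0.03,0,0.045]

```text
clock: 6.35
tcp_pos: [0.4858, 0.2595, 0.106]
orientation: [-0.0, 0.112, 0.994, 0.0]
wrist_force: [0.2, 0.4, -2.9]
finger_gap: 0.0529
grip_force: 76.3
```

Emit:
move_arm:
  moves: [0,0,-0.002,0,0.045,0,0,-0.004,0,0.045,0,0,-0.006,0,0.045,0,0,-0.008,0,0.045,0,0,-0.01,0,0.045,0,0,-0.012,0,0.045,0,0,-0.014,0,0.045,0,0,-0.016,0,0.045]
  newtons: 90

```text
clock: 7.02
tcp_pos: [0.4868, 0.2592, 0.0924]
orientation: [0.002, 0.112, 0.994, 0.0]
wrist_force: [-2.2, -2.6, 10.9]
finger_gap: 0.0525
grip_force: 100.9
```

Emit:
move_arm:
  moves: [0,0,-0.002,0,0.045,0,0,-0.004,0,0.045,0,0,-0.006,0,0.045,0,0,-0.008,0,0.045,0,0,-0.009,0,0.045,0,0,-0.01,0,0.045,0,0,-0.01,0,0.045]

```text
clock: 7.6
tcp_pos: [0.4859, 0.2594, 0.0809]
orientation: [0.0, 0.112, 0.994, 0.0]
wrist_force: [-1.4, -1.4, 3.9]
finger_gap: 0.0526
grip_force: 100.0
```

Emit:
move_arm:
  moves: [0,0,-0.001,0,0.045,0,0,-0.002,0,0.045,0,0,-0.003,0,0.045,0,0,-0.004,0,0.045,0,0,-0.004,0,0.045]

```text
clock: 8.02
tcp_pos: [0.4861, 0.2594, 0.0808]
orientation: [0.001, 0.112, 0.994, 0.0]
wrist_force: [-9.2, -4.3, 31.6]
finger_gap: 0.0527
grip_force: 103.6
```

Hard stop confirmed: 32 N, and z stays at 0.0808. Releasing.

Emit:
move_arm:
  moves: [0,0,0.004,0,0.045,0,0,0.004,0,0.075,0,0,0.004,0,0.075,0,0,0.004,0,0.075,0,0,0.004,0,0.075,0,0,0.03,0,0.075,0,0,0.06,0,0.075,0,0,0.1,0,0.075,0,0,0.12,0,0.075,0,0,0.12,0,0.075]
  newtons: 50

```text
clock: 8.85
tcp_pos: [0.4887, 0.2606, 0.2014]
orientation: [0.004, 0.112, 0.994, 0.002]
wrist_force: [0.9, 0.7, 1.2]
finger_gap: 0.0751
grip_force: 0.0
```

```bash
python3 - <<'E'
from h import *
import pickle
a={n:cam(n) for n in('wrist','top')}
pickle.dump(a,open('d.pkl','wb'))
s=env.get_state();c=a['wrist'];print(s['tcp_pos'],s['clock'])
A=cv2.resize(c['img'][130:330,220:420],None,fx=2.2,fy=2.2);save(c,'w3.png')
cv2.imwrite('pics/w3c.png',A[:,:,::-1])
E
```

```text
[0.48636238 0.25970616 0.19670156] 8.95
```

View pics/w3.png

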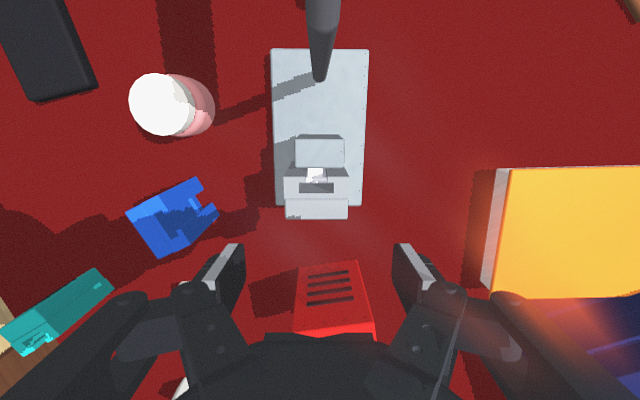

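The pack sits upright and home on the rail (u 285–350, v 170–218). Next is the charger.

Emit:
move_arm:
  moves: [0.02,-0.03,0,0.07,0.07,0.042,-0.063,0,0.07,0.07,0.064,-0.096,0,0.07,0.07,0.086,-0.129,0,0.07,0.07,0.108,-0.162,0,0.07,0.07,0.127,-0.191,-0.02,0.07,0.07,0.127,-0.191,-0.05,0.07,0.07,0.127,-0.191,-0.08,0.07,0.07,0.127,-0.191,-0.08,0.07,0.07,0.127,-0.191,-0.08,0.07,0.07]

```text
clock: 9.78
tcp_pos: [0.6099, 0.0683, 0.1128]
orientation: [-0.004, 0.078, 0.997, -0.0]
wrist_force: [-0.5, -0.6, -0.3]
finger_gap: 0.0702
grip_force: 0.0
```

```bash
python3 - <<'E'
from h import *
c=cam('wrist');s=env.get_state();print(s['tcp_pos'],s['orientation'])
hsv=cv2.cvtColor(c['img'],cv2.COLOR_RGB2HSV);g=((hsv[...,1]<60)&(hsv[...,2]>150)).astype(np.uint8)
p=proj(c,[.6135,.0674,.028]);print(p)
n,l,st,ce=cv2.connectedComponentsWithStats(g)
for i in range(1,n):
    if st[i,4]>300: print(st[i],ce[i],ray(c,*ce[i],.028)[:2], cv2.minAreaRect(np.argwhere(l==i)[:,::-1].astype(np.float32)))
save(c,'w4.png')
t=cam('top');h2=cv2.cvtColor(t['img'],cv2.COLOR_RGB2HSV)
g=t['img'].astype(int);print('col 424 rows',[(v,tuple(t['img'][v,412])) for v in range(154,246,2)])
E
```

```text
[0.61163523 0.06864854 0.11523549] [-1.69191431e-03  7.73004980e-02  9.97006404e-01 -2.49901503e-06]
[316.82651382 213.98605033]
[ 488    0  145   53 4062] [555.48350566  29.89364845] [0.50841012 0.24852799] ((559.6016845703125, 26.278705596923828), (140.77789306640625, 43.82725143432617), 6.927218437194824)
[ 295  173   51   72 3543] [319.65904601 208.55122777] [0.60933895 0.07034915] ((319.9999694824219, 208.49996948242188), (49.99999237060547, 70.99998474121094), 0.0)
[210 242  34  46 473] [225.58773784 263.59196617] [ 0.64508621 -0.01555493] ((225.4909210205078, 262.16241455078125), (14.68016529083252, 51.35037612915039), 25.016895294189453)
[394 242  34  46 486] [411.19547325 263.60288066] [0.66931151 0.13917315] ((411.3181457519531, 262.259033203125), (51.34572219848633, 15.16122055053711), 65.05609893798828)
col 424 rows [(154, (np.uint8(86), np.uint8(56), np.uint8(39))), (156, (np.uint8(85), np.uint8(55), np.uint8(37))), (158, (np.uint8(84), np.uint8(54), np.uint8(38))), (160, (np.uint8(78), np.uint8(52), np.uint8(37))), (162, (np.uint8(121), np.uint8(103), np.uint8(73))), (1
[... 1466 characters left out ...]
), np.uint8(48), np.uint8(35))), (220, (np.uint8(70), np.uint8(23), np.uint8(24))), (222, (np.uint8(70), np.uint8(20), np.uint8(21))), (224, (np.uint8(69), np.uint8(20), np.uint8(21))), (226, (np.uint8(70), np.uint8(20), np.uint8(22))), (228, (np.uint8(70), np.uint8(22), np.uint8(23))), (230, (np.uint8(70), np.uint8(21), np.uint8(23))), (232, (np.uint8(76), np.uint8(36), np.uint8(25))), (234, (np.uint8(141), np.uint8(110), np.uint8(54))), (236, (np.uint8(156), np.uint8(123), np.uint8(59))), (238, (np.uint8(125), np.uint8(93), np.uint8(47))), (240, (np.uint8(70), np.uint8(22), np.uint8(23))), (242, (np.uint8(70), np.uint8(22), np.uint8(23))), (244, (np.uint8(70), np.uint8(20), np.uint8(23)))]
```

View pics/w4.png

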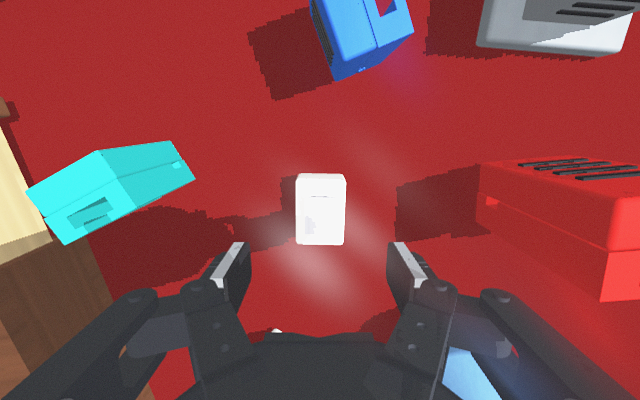

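The charger (u 295–346, v 173–245) is centred and square between the fingers. Descend and grip.

Emit:
move_arm:
  moves: [0,0,-0.03,0,0.07,0,0,-0.06,0,0.07,0,0,-0.08,0,0.07,0,0,-0.092,0,0.07,0,0,-0.098,0,0.07,0,0,-0.098,0,0.07,0,0,-0.098,0,0.03,0,0,-0.098,0,0.03,0,0,-0.098,0,0.03,0,0,-0.098,0,0.03,0,0,-0.098,0,0.03,0,0,-0.098,0,0.03]
  newtons: 50

```text
clock: 10.88
tcp_pos: [0.6145, 0.0685, 0.0206]
orientation: [0.002, 0.077, 0.997, 0.0]
wrist_force: [0.3, 0.7, 7.1]
finger_gap: 0.0386
grip_force: 52.3
```

Emit:
move_arm:
  moves: [0,0,0,0,0.03,0,0,0.03,0,0.03,0,0,0.07,0,0.03,0,0,0.11,0,0.03,0,0,0.14,0,0.03,0,0,0.14,0,0.03]

```text
clock: 11.38
tcp_pos: [0.6169, 0.0684, 0.1668]
orientation: [0.006, 0.077, 0.997, 0.0]
wrist_force: [1.6, -0.4, -0.9]
finger_gap: 0.039
grip_force: 51.4
```

```bash
python3 - <<'E'
from h import *
t=cam('top')
# rows at column 424: cabinet front edge 161.5 (z .085), drawer front inner edge 212, outer 219, handle 236
for n,p,z in(('cab',(424,161.5),.085),('frontin',(424,212),.063),('frontout',(424,217),.063),('inL',(380,190),.063),('inR',(470,190),.063),('hand',(424,236),.047)): print(n,ray(t,*p,z)[:2].round(4))
E
```

```text
cab [ 0.6082 -0.2524]
frontin [ 0.5049 -0.2591]
frontout [ 0.4944 -0.2592]
inL [ 0.5487 -0.1661]
inR [ 0.5535 -0.3553]
hand [ 0.4544 -0.2637]
```

Emit:
move_arm:
  moves: [-0.007,-0.037,0,0.04,0.03,-0.014,-0.074,0,0.08,0.03,-0.021,-0.111,0,0.12,0.03,-0.028,-0.148,0,0.16,0.03,-0.035,-0.185,0,0.16,0.03,-0.042,-0.222,0,0.16,0.03,-0.049,-0.259,0,0.16,0.03,-0.056,-0.296,0,0.16,0.03,-0.0635,-0.328,0,0.16,0.03,-0.0635,-0.328,-0.02,0.16,0.03,-0.0635,-0.328,-0.04,0.16,0.03,-0.0635,-0.328,-0.05,0.16,0.03]

```text
clock: 12.43
tcp_pos: [0.547, -0.2595, 0.1047]
orientation: [-0.002, -0.002, 1.0, 0.001]
wrist_force: [-1.2, 0.0, -1.2]
finger_gap: 0.0388
grip_force: 51.4
```

Emit:
move_arm:
  moves: [0,0,-0.015,0,0.03,0,0,-0.03,0,0.03,0,0,-0.045,0,0.03,0,0,-0.055,0,0.03,0,0,-0.063,0,0.03,0,0,-0.067,0,0.03,0,0,-0.067,0,0.03]

```text
clock: 13.02
tcp_pos: [0.5507, -0.2591, 0.0426]
orientation: [0.001, -0.003, 1.0, 0.0]
wrist_force: [0.4, 2.5, 3.9]
finger_gap: 0.039
grip_force: 52.0
```

Charger on the drawer floor. Release, lift, and go in front of the handle with the fingers shut.

Emit:
move_arm:
  moves: [0,0,0,0,0.065,0,0,0,0,0.065,0,0,0,0,0.065,0,0,0,0,0.065,0,0,0.03,0,0.065,0,0,0.07,0,0.065,0,0,0.11,0,0.03,-0.04,0,0.11,0,0,-0.08,0,0.11,0,0,-0.125,0,0.11,0,0,-0.125,0,0.11,0,0,-0.125,0,0.11,0,0]

```text
clock: 14.02
tcp_pos: [0.4217, -0.2589, 0.1513]
orientation: [-0.001, -0.001, 1.0, 0.0]
wrist_force: [0.8, 0.3, 0.3]
finger_gap: -0.0001
grip_force: 0.0
```

```bash
python3 - <<'E'
from h import *
t=cam('top');s=env.get_state();print(s['tcp_pos'],s['finger_gap'],s['clock'])
hsv=cv2.cvtColor(t['img'],cv2.COLOR_RGB2HSV)
c=cam('scene');A=cv2.resize(c['img'][150:330,130:370],None,fx=3,fy=3)
B=cv2.resize(t['img'][130:360,340:500],None,fx=2,fy=2); o=np.zeros((540,800-0,3),np.uint8); A=cv2.resize(A,(480,360)); o[:360,:480]=A; o[:460,480:800]=B
cv2.imwrite('pics/e.png',o[:,:,::-1])
E
```

```text
[ 0.42377008 -0.25983921  0.15173769] 0.0001845618135113978 14.0667
```

View pics/e.png

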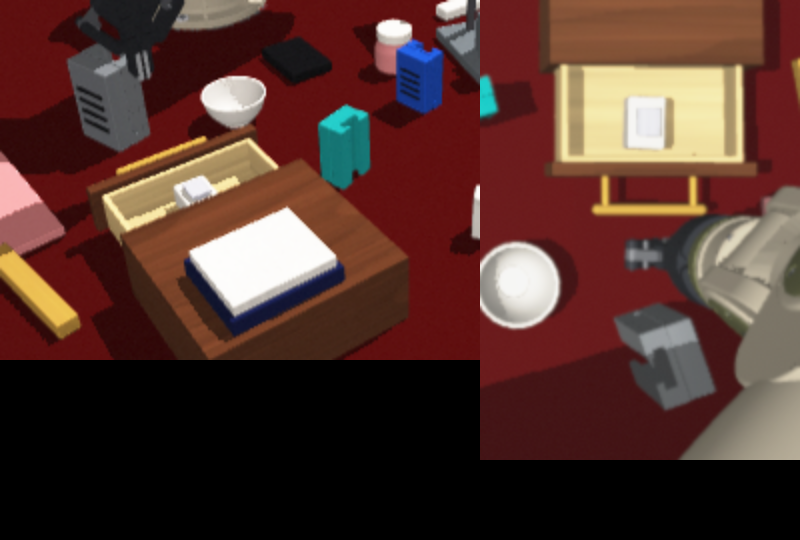

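The charger lies in the drawer (panel 647,122). The closed fingers are in front of the handle bar, clear of the big pack. Descend and push.

Emit:
move_arm:
  moves: [0,0,-0.03,0,0,0,0,-0.06,0,0,0,0,-0.085,0,0,0,0,-0.104,0,0,0,0,-0.104,0,0,0.01,0,-0.104,0,0,0.02,0,-0.104,0,0,0.03,0,-0.104,0,0,0.04,0,-0.104,0,0,0.05,0,-0.104,0,0,0.06,0,-0.104,0,0,0.06,0,-0.104,0,0]

```text
clock: 15.12
tcp_pos: [0.4875, -0.2604, 0.0482]
orientation: [0.002, -0.003, 1.0, -0.001]
wrist_force: [0.9, -0.6, 1.2]
finger_gap: 0.0
grip_force: 0.0
```

Emit:
move_arm:
  moves: [0.008,0,0,0,0,0.016,0,0,0,0,0.024,0,0,0,0,0.032,0,0,0,0,0.04,0,0,0,0,0.046,0,0,0,0,0.05,0,0,0,0,0.05,0,0,0,0]

```text
clock: 15.78
tcp_pos: [0.5356, -0.2598, 0.0473]
orientation: [0.001, -0.003, 1.0, -0.0]
wrist_force: [0.2, 0.3, -0.0]
finger_gap: 0.0
grip_force: 0.0
```

Emit:
move_arm:
  moves: [0.003,0,0,0,0,0.006,0,0,0,0,0.009,0,0,0,0,0.012,0,0,0,0,0.014,0,0,0,0,0.016,0,0,0,0,0.016,0,0,0,0]

```text
clock: 16.37
tcp_pos: [0.5416, -0.2594, 0.0471]
orientation: [-0.009, -0.001, 1.0, -0.0]
wrist_force: [-25.8, -2.2, 17.2]
finger_gap: 0.0001
grip_force: 13.0
```

```bash
python3 - <<'E'
from h import *
t=cam('top');s=env.get_state();print(s['tcp_pos'],s['wrist_force'])
hsv=cv2.cvtColor(t['img'],cv2.COLOR_RGB2HSV)
y=((hsv[...,0]>15)&(hsv[...,0]<35)&(hsv[...,1]>60)&(hsv[...,2]>110)).astype(np.uint8)
n,l,st,ce=cv2.connectedComponentsWithStats(y)
for i in range(1,n):
    if st[i,4]>30 and 360<st[i,0]<480: print(st[i])
E
```

```text
[ 0.54164655 -0.2594112   0.04706696] [-25.28412364  -2.64840649  15.82166271]
[396 170   8  20  90]
```

Emit:
move_arm:
  moves: [-0.01,0,0,0,0,-0.03,0,0,0,0,-0.06,0,0,0,0,-0.08,0,0.04,0,0,-0.08,0,0.08,0,0,-0.1,0.04,0.12,0,0,-0.1,0.08,0.12,0,0,-0.1,0.12,0.12,0,0,-0.1,0.16,0.12,0,0,-0.1,0.16,0.12,0,0]

```text
clock: 17.25
tcp_pos: [0.4494, -0.0951, 0.1683]
orientation: [0.0, -0.004, 1.0, 0.001]
wrist_force: [-1.7, 0.1, -0.4]
finger_gap: 0.0001
grip_force: 0.0
```

```bash
python3 - <<'E'
from h import *
t=cam('top');c=cam('scene');s=env.get_state();print(s['clock'],s['tcp_pos'])
o=np.zeros((560,800,3),np.uint8)
B=cv2.resize(t['img'][50:250,350:500],None,fx=2.8,fy=2.8,interpolation=cv2.INTER_CUBIC); A=cv2.resize(c['img'][120:320,140:270],None,fx=2.8,fy=2.8,interpolation=cv2.INTER_CUBIC)
o[:560,:420]=B;o[:560,420:784]=A
cv2.imwrite('pics/f.png',o[:,:,::-1])
# handle row profile
col=t['img'][150:210,412].astype(int);print([(150+i,tuple(int(k) for k in col[i])) for i in range(8,50,1)])
E
```

```text
17.35 [ 0.45038179 -0.09778435  0.16790711]
[(158, (129, 81, 54)), (159, (126, 81, 54)), (160, (118, 75, 51)), (161, (104, 66, 46)), (162, (103, 70, 50)), (163, (127, 86, 60)), (164, (130, 83, 55)), (165, (127, 81, 54)), (166, (121, 77, 53)), (167, (118, 75, 51)), (168, (118, 74, 50)), (169, (100, 64, 42)), (170, (65, 43, 31)), (171, (62, 41, 30)), (172, (66, 37, 28)), (173, (71, 25, 24)), (174, (74, 23, 24)), (175, (75, 22, 24)), (176, (75, 24, 25)), (177, (74, 21, 22)), (178, (75, 21, 23)), (179, (75, 21, 23)), (180, (75, 22, 24)), (181, (75, 22, 23)), (182, (74, 21, 22)), (183, (77, 27, 24)), (184, (103, 63, 35)), (185, (171, 129, 61)), (186, (224, 181, 83)), (187, (233, 193, 88)), (188, (225, 183, 83)), (189, (186, 143, 66)), (190, (118, 72, 41)), (191, (108, 33, 30)), (192, (108, 27, 29)), (193, (108, 29, 30)), (194, (108, 29, 30)), (195, (108, 28, 29)), (196, (107, 26, 28)), (197, (108, 29, 30)), (198, (108, 28, 29)), (199, (108, 26, 28))]
```

View pics/f.png

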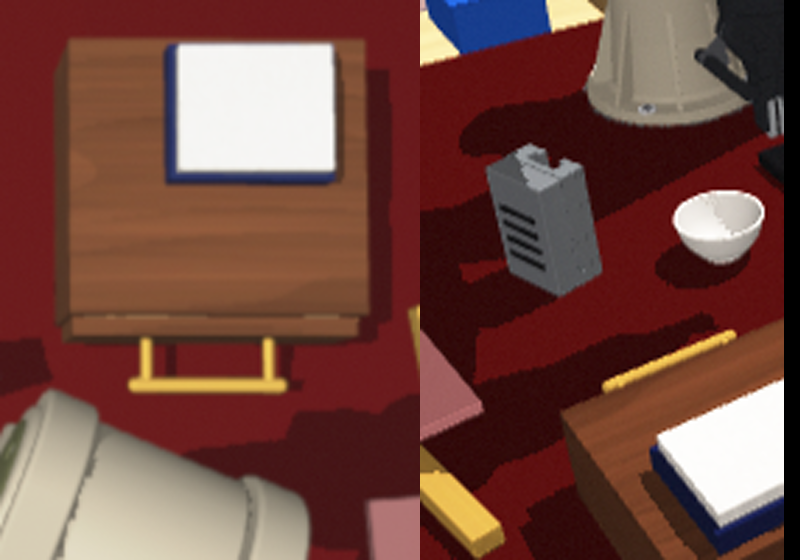

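The drawer front is flush with the cabinet: no open strip at the seam, and the handle at row 187 puts the gap at about 1 mm. The arm is clear, so I'm handing in.

```bash
python3 -c "
from workcell import env
print(env.hand_in())"
```

```text
the job is handed in; nothing more can be done
None
```

The pack is home on the lamp's rail, the charger is in the drawer, and the drawer is shut; the job was handed in at about 17 s on the robot's clock, and no verdict came back.

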